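Put the dressing-crate things back on their own coasters

ROBOT

A 6-joint arm with a two-finger parallel gripper is mounted at the origin on the work surface. World frame = base frame: x ahead of the robot, y to its left, z up, the work surface at z = 0. Lengths are in mm, angles in rad, forces in N, time in s.
With the tool pointing down it reaches from about 350 to 975 mm from the base axis. Payload 7.1 kg.
Tool frame: the origin (TCP) lies midway between the tips of the shut fingers; the grasp point (between the pads) lies 19 mm behind it; z points along the fingers, y is the line along which they close (so a half turn about z gives the same grasp; the last joint's range is limited). The gripper opens to 88 mm and grips with 3 to 60 N. Pads are 20 mm wide; open, the fingers measure 115 mm over their backs; the gripper's body (75 mm by 178 mm) begins 61 mm behind the grasp point.
Start: joints at [1.26, 0.423, 1.63, -0, 1.089, -0.019], TCP at [179.766, 598.572, 222.675] pointing down, gripper open.
Joint ranges: [-3, 3], [-0.9, 2.11], [0.09, 2.58], [-1.31, 4.45], [0.11, 2.69], [-2.54, 2.54]. Speed limits (rad/s): [2.39, 2.39, 3.01, 3.14, 3.14, 3.14].

INTERFACE

Orientations are given as a rotation vector (axis times angle).
In Python, from workcell import ctrl gives the robot as it stands.
- The arm moves only by the shell command python3 -m inch 'ROWS' [OPENING]. ROWS is JSON, a list of rows, each an object with "xyz": the shift along the tool's x, y, z in mm, a list of three; "rot": the turn, a rotation vector about the tool's x, y, z in rad, a list of three. In form: [{"xyz": [dx, dy, dz], "rot": [ax, ay, az]}, ...]. A call has 1 to 12 rows; each row is the pose to reach, as a shift and turn from the pose commanded when the call began, along the tool's axes at that moment; what a row does not reach only later rows make up. A row lasts 1/12 s, in which the tool goes at most 41.7 mm and 7.16 degrees, less where a joint would pass 70% of its speed; a pose out of reach is approached as far as the arm can. A call with a gripper value outside its range is refused whole. OPENING is the closure in counts, from 0 (fully open) to 255 (shut), set as the call begins (- or left out, the last holds). The fingers move at their own pace and stop on an object; the grip force is fixed at half the most. Time passes only in rows, so rows that repeat a pose let the fingers close. It gives the time, the measured TCP pose, the force, the opening and the grip force at its end, in the units of the state.
- ctrl.get_obs(): the state, without advancing time (a new reading comes with each control period).
- ctrl.get_image(name): name is "side" or "top"; returns the picture (480x640x3 uint8, red, green, blue); there is no depth.
- ctrl.camera_model(name): a dict with "fx", "fy", "cx", "cy" (pixels), "position" and "attitude" of the camera in the world. Camera axes: x right, y up, looking along -z (the intrinsics and any distortion apply to the point x, -y, -z); pixel columns grow to the right and rows downward; lengths in mm; the calibration is good to about 2 mm. A picture is of the moment at which its call begins. camera_model takes no time and is no camera call.
- ctrl.close_job(): hands the job in; it is judged then, once.
The state is a dict: "t": time; "qpos": joint angles; "qvel": joint speeds; "joint_torque": joint torques, N m; "ee_pos": TCP position; "orientation": TCP orientation; "ft_force": force on the tool from outside, world axes, zero at the start; "moment": the same for the moment, N m; "width": finger opening in mm; "grasp_force": force on a finger pad.
Only numpy, scipy, OpenCV 4.12 (cv2) and the standard library are available. Lean on these libraries where they do the work, as an engineer would, in place of code of your own. Each camera call takes 0.05 s, during which the arm holds its last target. There are 200 camera calls.

TASK

The four things on the crate have ended up on one another's coasters. Put each back upright in the middle of its own: the travel cup on the blue coaster, the glass vase on the yellow, the phone stand on the white and the wooden bangle (lying flat) on the black, using the empty cork coaster as a free spot on the way. Do not drop the glass vase, do not tip the cup, vase or phone stand over, and leave the pink jewellery box where it is.

Things in the scene. Friction and masses are not known exactly. Their poses are not given: they have to be found in the camera images.
- cup: aluminium travel cup with a black screw-top lid, upright, round: aluminium body 58 mm across up to 92 mm height, lid 55 mm across from 92 to 112 mm, small grey knob to 116 mm on top; about 190 g. Origin: centre of its underside, z up
- vase: small empty green glass vase, open at the top, 110 mm high, round: 44 mm across at the foot, 52 mm at 30 mm height, narrowing evenly to 50 mm at the rim; wall 3.5 mm; about 170 g. Origin: centre of its underside, z up
- phone_stand: red hard silicone phone stand, 110 g: foot 72 (x) by 52 (y) by 10 mm high, low lip at its -x end, upright back rest 12 mm thick, 52 mm wide (y), to 89 mm height, leaning to +x: its middle is at x = +12 mm at 47 mm height, +16 mm at 62 mm. Grasp it by its flat sides at y = -26 and +26 mm. Behind the rest a low rib (to x = 33 mm). Origin: centre of the foot's underside, z up
- bangle: brown wooden bangle lying flat: a ring 78 mm outside and 60 mm inside diameter (wall 9 mm), 18 mm high, about 35 g; can be pinched across its wall from above. Origin: centre of the ring at its underside, z up
- coaster_blue: blue round coaster, 110 mm across and 6 mm thick, fixed to the crate top; the place of the travel cup. Origin: centre of its underside (on the crate top), z up. At the start one of the other things stands on it
- coaster_yellow: yellow round coaster, 110 mm across and 6 mm thick, fixed to the crate top; the place of the glass vase. Origin: centre of its underside (on the crate top), z up. At the start one of the other things stands on it
- coaster_white: white round coaster, 110 mm across and 6 mm thick, fixed to the crate top; the place of the phone stand. Origin: centre of its underside (on the crate top), z up. At the start one of the other things stands on it
- coaster_black: black round coaster, 110 mm across and 6 mm thick, fixed to the crate top; the place of the bangle. Origin: centre of its underside (on the crate top), z up. At the start one of the other things stands on it
- coaster_cork: plain brown cork coaster, 110 mm across and 6 mm thick, fixed to the crate top, empty at the start: the free spot. Origin: centre of its underside (on the crate top), z up. The crate top is level, 80 mm above the work surface, from x = 0.36 to 0.81 m and y = -0.44 to 0.44 m
- jewellery_box: pink plastic jewellery box with its lid shut, 87 mm (x) by 117 mm (y) by 62 mm high, 0.6 kg, standing loose on the crate top among the coasters; a bystander. Origin: centre of its underside, z up
Not all that is in view belongs to the job. There is more than one size of the vase; the job needs the larger.

How it is judged (in metres and radians):
On the way:
1. one of the four things is set down on the cork coaster and let go (((horizontal distance between cup and coaster_cork below 0.04 m and z of cup in the frame of coaster_cork between 0.003 and 0.01 m and contact force between the fingers and cup below 0.1 N) or (horizontal distance between vase and coaster_cork below 0.04 m and z of vase in the frame of coaster_cork between 0.003 and 0.01 m and contact force between the fingers and vase below 0.1 N) or (horizontal distance between phone_stand and coaster_cork below 0.04 m and z of phone_stand in the frame of coaster_cork between 0.003 and 0.01 m and contact force between the fingers and phone_stand below 0.1 N) or (horizontal distance between bangle and coaster_cork below 0.04 m and z of bangle in the frame of coaster_cork between 0.003 and 0.01 m and contact force between the fingers and bangle below 0.1 N))), for 0.1 s.
At the end, for the whole second after the job is handed in: cup on the blue, vase on the yellow, phone stand on the white and bangle on the black coaster: each centre within 15 mm of its coaster's centre, resting on the coaster (underside at its top face within 4 mm), upright or flat within 0.1 rad, released and at rest (horizontal distance between cup and coaster_blue below 0.015 m and z of cup in the frame of coaster_blue between 0.003 and 0.01 m and angle between each of cup, vase, phone_stand, bangle's own z axis and vertical below 0.1 rad and linear speed of each of cup, vase, phone_stand, bangle below 0.03 m/s and angular speed of each of cup, vase, phone_stand, bangle below 0.3 rad/s and horizontal distance between vase and coaster_yellow below 0.015 m and z of vase in the frame of coaster_yellow between 0.003 and 0.01 m and horizontal distance between phone_stand and coaster_white below 0.015 m and z of phone_stand in the frame of coaster_white between 0.003 and 0.01 m and horizontal distance between bangle and coaster_black below 0.015 m and z of bangle in the frame of coaster_black between 0.003 and 0.01 m); the robot touches nothing.
It fails at once if the jewellery box is pushed more than 20 mm or tipped (distance of jewellery_box from where it was at the start of the episode above 0.02 m or angle between jewellery_box's own z axis and vertical above 0.3 rad).
It fails at once if the glass vase is dropped: it falls freely at over 0.7 m/s, a fall of some 25 mm (linear speed of vase above 0.7 m/s and contact force between the fingers and vase below 0.1 N).
It fails at once if the vase tips over (leans more than 45 degrees) (angle between vase's own z axis and vertical above 0.79 rad).
It fails at once if the cup tips over (leans more than 45 degrees) (angle between cup's own z axis and vertical above 0.79 rad).
It fails at once if the phone stand tips over (leans more than 45 degrees) (angle between phone_stand's own z axis and vertical above 0.79 rad).
It also fails if it takes over 128 s, if anything falls off the work surface, if the arm or the gripper's body presses on something with over 40 N, if the wrist force passes 120 N, or if a joint passes its speed limit or range.

## Working session

There is one attempt and no reset: what is moved stays moved. The work goes in short steps, Python scripts to look and compute and a shell command to move; the robot and the scene stay as the last step left them, time stands still between calls to the robot, and variables do not carry over. Pictures are saved under pics/ and viewed, at most 14 in all, crops included, and the job is handed in when it is done.

```bash
ls; mkdir -p pics
python3 - <<'E'
from workcell import ctrl
import cv2
for n in("top","side"):
    cv2.imwrite(f"pics/{n}0.png",ctrl.get_image(n)[:,:,::-1]); print(ctrl.camera_model(n))
o=ctrl.get_obs();print(o)
E
```

```text
pics
{'fx': 549.8347424204653, 'fy': 549.8347424204653, 'cx': 305.28423363353943, 'cy': 245.9080254365937, 'position': array([ 353.79489798,  -13.23160773, 1297.90057406]), 'attitude': array([ 0.07071198, -0.08945314, -1.56072968])}
{'fx': 500.4131624535888, 'fy': 500.4131624535888, 'cx': 322.68045354452573, 'cy': 236.204981521952, 'position': array([  21.01248668, -684.14747825,  566.61221038]), 'attitude': array([ 0.97281636, -0.31955149, -0.5324933 ])}
{'t': 0.1, 'qpos': array([ 1.25999462e+00,  4.23773899e-01,  1.63056174e+00,  1.21952678e-05,
        1.08860086e+00, -1.89704787e-02]), 'qvel': array([-1.18218289e-03, -3.26146033e-03, -1.64119720e-03,  1.41121908e-03,
       -2.96607116e-04,  2.28465828e-05]), 'joint_torque': array([ 9.07719732e-04, -5.45617282e+01, -2.74326164e+01,  6.45196787e-02,
        1.87918218e-02, -4.29430622e-05]), 'ee_pos': array([179.6253645 , 598.13422088, 221.99387995]), 'orientation': array([-4.56757551e-01, -3.10797680e+00,  2.07932801e-03]), 'ft_force': array([0.6524719 , 0.06829163, 0.26978529]), 'moment': array([-0.0616352 , -0.03327955,  0.0441503 ]), 'grasp_force': 0.0, 'width': 87.65806833986456}
```

View pics/top0.png

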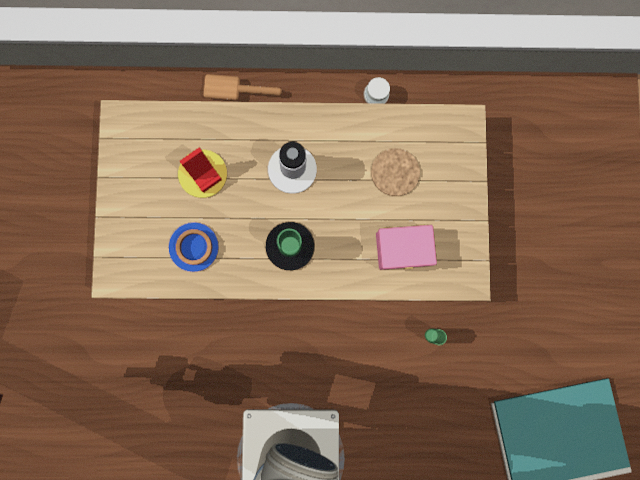

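View pics/side0.png

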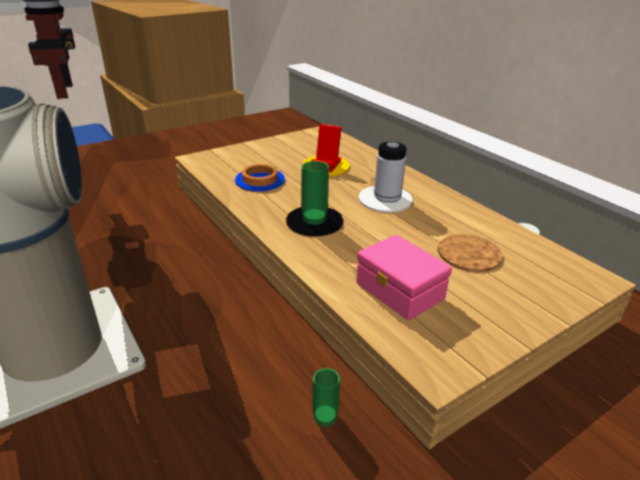

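Top view: the phone stand is on yellow (202,173), the cup on white (292,165), the bangle on blue (194,246) and the vase on black (290,243). Cork is empty (396,172) and the box is at (406,247).

Vase candidates are the green one on the black coaster (290,243) and the one on the table beside the crate (436,337). The one on black looks larger, so I'll confirm it with a crop.

```bash
cat > h.py <<'E'
from workcell import ctrl
import cv2,numpy as np
from scipy.spatial.transform import Rotation as R
def ray(n,px):
    m=ctrl.camera_model(n);px=np.atleast_2d(np.asarray(px,float))
    d=np.c_[(px[:,0]-m['cx'])/m['fx'],-(px[:,1]-m['cy'])/m['fy'],-np.ones(len(px))]
    return m['position'],R.from_rotvec(m['attitude']).apply(d)
def plane(n,px,z):
    p,d=ray(n,px);return (p+d*((z-p[2])/d[:,2])[:,None])[:,:2]
def contour(mask,roi):
    x0,y0,x1,y1=roi;m=np.zeros_like(mask);m[y0:y1,x0:x1]=mask[y0:y1,x0:x1]
    c,_=cv2.findContours(m,cv2.RETR_EXTERNAL,cv2.CHAIN_APPROX_NONE)
    return max(c,key=cv2.contourArea)[:,0]
def circ(mask,roi,z,n="top"):
    q=plane(n,contour(mask,roi),z).astype(np.float32)
    (x,y),r=cv2.minEnclosingCircle(q);return round(x,1),round(y,1),round(r,1)
def rng(h,a,b):return cv2.inRange(h,np.array(a),np.array(b))
def state():
    o=ctrl.get_obs();return o['t'],o['ee_pos'].round(1),R.from_rotvec(o['orientation']).as_matrix().round(3),o['width'],o['grasp_force']
E
cat > m.py <<'E'
from h import *
im=cv2.imread("pics/top0.png");h=cv2.cvtColor(im,cv2.COLOR_BGR2HSV)
masks=dict(blue=(rng(h,(105,150,60),(125,255,255)),(160,215,230,280),86),
 yellow=(rng(h,(22,170,90),(35,255,255)),(170,140,240,205),86),
 white=(rng(h,(0,0,150),(180,40,255)),(260,135,325,200),86),
 black=(rng(h,(0,0,0),(180,255,45)),(260,212,322,275),86),
 cork=(rng(h,(0,90,60),(14,190,220)),(365,142,430,202),86),
 bangle=(rng(h,(5,90,60),(20,255,255)),(172,225,216,268),104),
 vase=(rng(h,(60,80,40),(90,255,255)),(270,222,312,262),196),
 lid=(rng(h,(0,0,0),(180,255,60)),(272,135,312,172),198),
 box=(rng(h,(150,80,80),(175,255,255)),(365,215,445,280),142))
for k,(m,r,z) in masks.items():
    try: print(k,circ(m,r,z))
    except Exception as e: print(k,e)
print(plane("top",[[101,100],[485,105],[490,299],[93,297]],80).round(0))
c=contour(masks['box'][0],masks['box'][1]);q=plane("top",c,142);print('box',q.min(0),q.max(0))
s=cv2.imread("pics/side0.png")
a=cv2.resize(im[140:210,165:245],(400,350),interpolation=2);b=cv2.resize(im[210:360,260:460],(400,300),interpolation=2);d=cv2.resize(s[110:190,290:360],(350,400),interpolation=2);e=cv2.resize(s[150:430,220:440],(196,250))
o=np.zeros((600,800,3),np.uint8);o[:300,:400]=cv2.resize(a,(400,300));o[300:,:400]=b;o[:400,400:750]=d;cv2.imwrite("pics/crop.png",o)
E
python3 m.py; python3 -c "
from h import *;print(state())"
```

```text
blue (473.9, 220.9, 53.9)
yellow max() iterable argument is empty
white (652.0, 4.8, 55.5)
black (478.2, 7.7, 53.5)
cork (639.2, -236.8, 7.7)
bangle (471.9, 217.1, 39.0)
vase (474.4, 6.9, 29.0)
lid (654.8, 2.7, 27.8)
box (471.1, -240.1, 72.4)
[[ 808.  441.]
 [ 808. -437.]
 [ 364. -437.]
 [ 362.  438.]]
box [ 424.79854663 -303.17749341] [ 519.45828052 -176.3654271 ]
(0.1, array([179.6, 598.1, 222. ]), array([[-0.958,  0.288, -0.   ],
       [ 0.288,  0.958, -0.001],
       [ 0.   , -0.001, -1.   ]]), 87.65806833986456, 0.0)
```

View pics/crop.png

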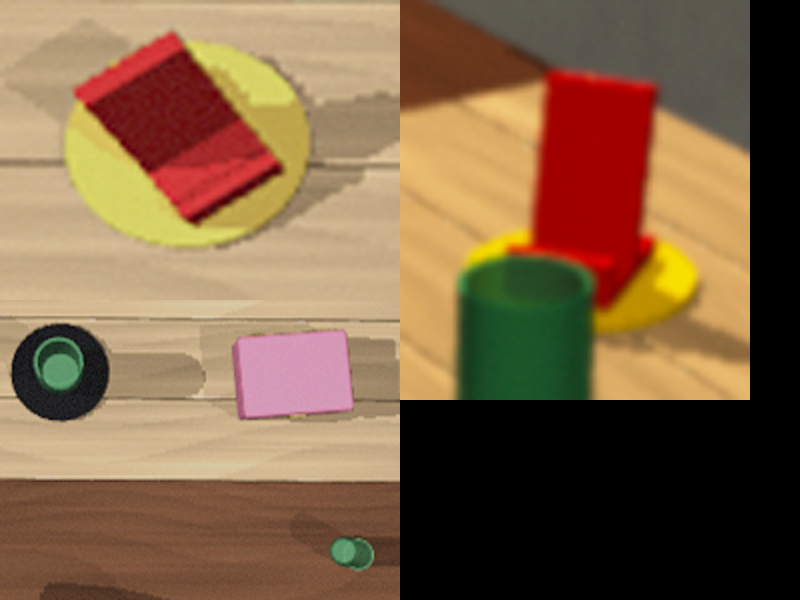

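The crop confirms it: the vase on the black coaster is clearly wider (about 10 px rim against 6–7 px), so it is the larger one and the table one is the decoy. The stand's lip points to lower right in the image, with the top edge of its rest at upper left.

```bash
cat > m2.py <<'E'
from h import *
im=cv2.imread("pics/top0.png");h=cv2.cvtColor(im,cv2.COLOR_BGR2HSV)
print(h[165,222],h[180,185],h[172,396],h[165,385],h[160,340])
k=np.ones((5,5),np.uint8)
y=rng(h,(22,110,90),(35,255,255));ck=cv2.morphologyEx(rng(h,(0,75,40),(16,255,215)),cv2.MORPH_CLOSE,k)
for n,m,r in(('yellow',y,(170,140,240,205)),('cork',ck,(365,142,430,202))):print(n,circ(m,r,86))
v=rng(h,(60,80,40),(90,255,255));q=plane("top",contour(v,(270,222,312,262)),196)
f=q[q[:,0]>q[:,0].max()-20];A=np.c_[2*f,np.ones(len(f))];s=np.linalg.lstsq(A,(f**2).sum(1),rcond=None)[0]
print('vase',s[:2],np.sqrt(s[2]+s[0]**2+s[1]**2),q.max(0))
g=lambda P:np.c_[165+np.array(P)[:,0]/5,140+np.array(P)[:,1]/4.2857]
P=plane("top",g([(77,95),(172,33),(185,50),(92,108)]),175)
t=P.mean(0);d=(P[0]-P[1])+(P[3]-P[2]);ey=d/np.linalg.norm(d);ex=np.array([ey[1],-ey[0]])
print(P.round(1),'len',np.linalg.norm(P[0]-P[1]),np.linalg.norm(P[3]-P[2]),'thick',np.linalg.norm(P[0]-P[3]))
L=plane("top",g([(190,222),(283,168)]),96+6);print('lip',L.round(1),np.linalg.norm(L[0]-L[1]))
for sgn in(1,-1):print(ex*sgn,'yaw',np.degrees(np.arctan2(*(ex*sgn)[::-1])),'origin',t-23.2*ex*sgn,'grasp',t-9.2*ex*sgn,'lipx',(L.mean(0)-t)@ex*sgn+23.2)
E
python3 m2.py
```

```text
[ 23 155 189] [ 29 132 217] [ 15  96 173] [ 15  99 176] [ 18  90 158]
yellow (640.0, 205.1, 55.3)
cork (647.1, -232.1, 59.2)
vase [478.144898     7.59669815] 24.622538958979714 [502.85343608  33.1912015 ]
[[641.6 234.9]
 [672.8 196.3]
 [664.4 190.7]
 [635.2 228.5]] len 49.641832841502904 47.76840882199136 thick 9.040543439999915
lip [[594.2 199.3]
 [622.9 159.1]] 49.43154702966308
[0.78399048 0.62077284] yaw 38.37259359530616 origin [635.30706823 198.21240527] grasp [646.28293498 206.90322508] lipx -32.817848554579825
[-0.78399048 -0.62077284] yaw -141.62740640469386 origin [671.68422662 227.01626521] grasp [660.70835986 218.3254454 ] lipx 79.21784855457982
```

```bash
T='x'; python3 -m inch '[{"xyz":[-357,-291,-68],"rot":[0,0,1.279]},{"xyz":[-357,-291,-68],"rot":[0,0,1.279]},{"xyz":[-357,-291,-68],"rot":[0,0,1.279]},{"xyz":[-357,-291,-68],"rot":[0,0,1.279]},{"xyz":[-357,-291,-68],"rot":[0,0,1.279]},{"xyz":[-357,-291,-68],"rot":[0,0,1.279]},{"xyz":[-357,-291,-68],"rot":[0,0,1.279]},{"xyz":[-357,-291,-68],"rot":[0,0,1.279]},{"xyz":[-357,-291,-68],"rot":[0,0,1.279]},{"xyz":[-357,-291,-68],"rot":[0,0,1.279]},{"xyz":[-357,-291,-68],"rot":[0,0,1.279]},{"xyz":[-357,-291,-68],"rot":[0,0,1.279]}]' 125
python3 -c "
from h import *;print(state());print(ctrl.get_obs()['qpos'])
print(plane('top',[[396,172]],86))"
```

```text
t: 1.1
ee_pos: [440.8, 213.1, 291.6]
orientation: [2.226, 2.214, 0.002]
ft_force: [0.2, -0.1, 0.6]
width: 44.4
grasp_force: 0.0
(1.1, array([440.8, 213.1, 291.6]), array([[ 0.006,  1.   ,  0.002],
       [ 1.   , -0.006, -0.001],
       [-0.001,  0.002, -1.   ]]), 44.38544524871575, 0.0)
[ 4.27087153e-01  1.38906367e-01  1.85265369e+00 -1.75591119e-03
  1.14826831e+00  4.33496615e-01]
[[ 647.16068002 -230.14659395]]
```

```bash
python3 -m inch '[{"xyz":[0,0,140],"rot":[0,0,0]},{"xyz":[0,0,140],"rot":[0,0,0]},{"xyz":[0,0,140],"rot":[0,0,0]},{"xyz":[0,0,140],"rot":[0,0,0]},{"xyz":[0,0,140],"rot":[0,0,0]},{"xyz":[0,0,140],"rot":[0,0,0]},{"xyz":[0,0,140],"rot":[0,0,0]}]'
python3 - <<'E'
from h import *
print(state())
a=ctrl.get_image("side")[130:260,190:390];b=ctrl.get_image("top")[190:290,130:290]
cv2.imwrite("pics/b1.png",np.vstack([cv2.resize(a,(460,299)),cv2.resize(b,(460,288))])[:,:,::-1])
E
```

```text
t: 1.68
ee_pos: [438.8, 217.8, 151.8]
orientation: [2.221, 2.221, 0.003]
ft_force: [-0.2, 0.4, 0.1]
width: 45.2
grasp_force: 0.0
(1.6833, array([438.8, 217.8, 151.8]), array([[-0.   ,  1.   ,  0.002],
       [ 1.   ,  0.   ,  0.001],
       [ 0.001,  0.002, -1.   ]]), 45.15761444755538, 0.0)
```

View pics/b1.png

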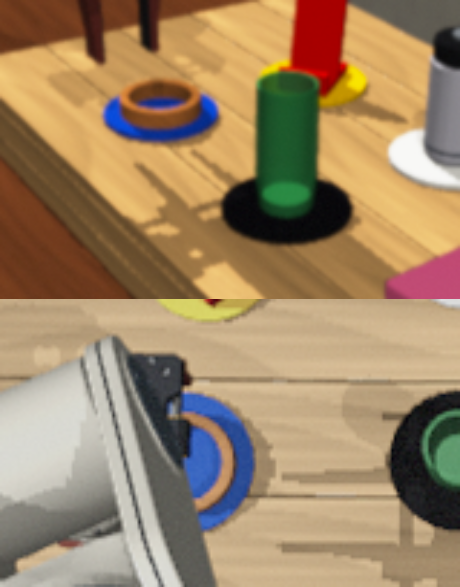

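The side view shows the two fingertips (about (231,156) and (255,152)) above and to the near side of the ring, where they should be at z=150. I'll descend and pinch.

```bash
python3 -m inch '[{"xyz":[0,0,30],"rot":[0,0,0]},{"xyz":[0,0,60],"rot":[0,0,0]},{"xyz":[0,0,60],"rot":[0,0,0]},{"xyz":[0,0,60],"rot":[0,0,0]},{"xyz":[0,0,60],"rot":[0,0,0]}]'
python3 -m inch '[{"xyz":[0,0,0],"rot":[0,0,0]},{"xyz":[0,0,0],"rot":[0,0,0]},{"xyz":[0,0,0],"rot":[0,0,0]},{"xyz":[0,0,0],"rot":[0,0,0]},{"xyz":[0,0,0],"rot":[0,0,0]},{"xyz":[0,0,0],"rot":[0,0,0]}]' 255
python3 -m inch '[{"xyz":[0,0,-20],"rot":[0,0,0]},{"xyz":[0,0,-60],"rot":[0,0,0]},{"xyz":[0,0,-100],"rot":[0,0,0]},{"xyz":[0,0,-140],"rot":[0,0,0]},{"xyz":[0,0,-180],"rot":[0,0,0]},{"xyz":[0,0,-200],"rot":[0,0,0]},{"xyz":[0,0,-200],"rot":[0,0,0]},{"xyz":[0,0,-200],"rot":[0,0,0]}]'
```

```text
t: 2.2
ee_pos: [439.0, 217.7, 92.3]
orientation: [2.221, 2.221, 0.003]
ft_force: [0.2, 0.9, 0.3]
width: 45.0
grasp_force: 0.0
t: 2.7
ee_pos: [438.1, 217.2, 91.0]
orientation: [2.221, 2.221, 0.001]
ft_force: [0.2, -0.9, 4.0]
width: 9.5
grasp_force: 29.3
t: 3.37
ee_pos: [438.2, 217.3, 291.4]
orientation: [2.221, 2.221, 0.003]
ft_force: [-0.8, 0.2, -0.9]
width: 9.1
grasp_force: 29.2
```

```bash
python3 -m inch '[{"xyz":[-446,173,0],"rot":[0,0,0]},{"xyz":[-446,173,0],"rot":[0,0,0]},{"xyz":[-446,173,0],"rot":[0,0,0]},{"xyz":[-446,173,0],"rot":[0,0,0]},{"xyz":[-446,173,0],"rot":[0,0,0]},{"xyz":[-446,173,0],"rot":[0,0,0]},{"xyz":[-446,173,0],"rot":[0,0,0]},{"xyz":[-446,173,0],"rot":[0,0,0]},{"xyz":[-446,173,0],"rot":[0,0,0]},{"xyz":[-446,173,0],"rot":[0,0,0]},{"xyz":[-446,173,0],"rot":[0,0,0]},{"xyz":[-446,173,0],"rot":[0,0,0]}]'
python3 -m inch '[{"xyz":[0,0,0],"rot":[0,0,0]},{"xyz":[0,0,0],"rot":[0,0,0]},{"xyz":[0,0,0],"rot":[0,0,0]},{"xyz":[0,0,0],"rot":[0,0,0]},{"xyz":[0,0,40],"rot":[0,0,0]},{"xyz":[0,0,80],"rot":[0,0,0]},{"xyz":[0,0,120],"rot":[0,0,0]},{"xyz":[0,0,120],"rot":[0,0,0]}]'
```

```text
t: 4.37
ee_pos: [610.8, -232.8, 287.2]
orientation: [-2.222, -2.217, 0.004]
ft_force: [-0.5, 1.2, -0.1]
width: 9.3
grasp_force: 29.2
t: 5.03
ee_pos: [605.8, -225.4, 163.0]
orientation: [-2.211, -2.215, 0.008]
ft_force: [-2.4, 0.3, -1.6]
width: 9.5
grasp_force: 29.2
```

```bash
python3 -m inch '[{"xyz":[0,0,0],"rot":[0,0,0]},{"xyz":[0,0,0],"rot":[0,0,0]},{"xyz":[0,0,0],"rot":[0,0,0]},{"xyz":[0,0,0],"rot":[0,0,0]}]'
python3 - <<'E'
from h import *
print(state(),ctrl.get_obs()['qpos'],ctrl.get_obs()['moment'])
a=ctrl.get_image("side");b=ctrl.get_image("top")
cv2.imwrite("pics/b2.png",np.vstack([cv2.resize(a,(400,300)),cv2.resize(b,(400,300))])[:,:,::-1])
E
```

```text
t: 5.37
ee_pos: [612.6, -229.2, 173.7]
orientation: [2.218, 2.219, 0.003]
ft_force: [-0.3, 0.5, 0.1]
width: 9.0
grasp_force: 29.2
(5.3667, array([ 612.6, -229.2,  173.7]), array([[-0.   ,  1.   ,  0.004],
       [ 1.   ,  0.   , -0.002],
       [-0.002,  0.004, -1.   ]]), 9.020413194968448, 29.227948863990605) [-3.76235685e-01  5.17578246e-01  1.60014775e+00 -1.52396253e-05
  1.01912810e+00 -3.76564547e-01] [-0.08065656  0.05763683  0.05282515]
```

View pics/b2.png

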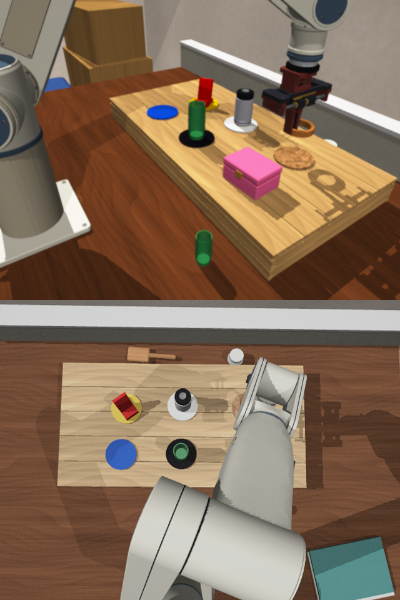

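The bangle is held flat above the cork coaster (side view, ring at about (490,205) full scale). Lowering it and letting go.

```bash
python3 -m inch '[{"xyz":[0,0,30],"rot":[0,0,0]},{"xyz":[0,0,55],"rot":[0,0,0]},{"xyz":[0,0,70],"rot":[0,0,0]},{"xyz":[0,0,81],"rot":[0,0,0]},{"xyz":[0,0,81],"rot":[0,0,0]},{"xyz":[0,0,81],"rot":[0,0,0]},{"xyz":[0,0,81],"rot":[0,0,0]}]'
python3 -m inch '[{"xyz":[0,0,0],"rot":[0,0,0]},{"xyz":[0,0,0],"rot":[0,0,0]},{"xyz":[0,0,0],"rot":[0,0,0]},{"xyz":[0,0,0],"rot":[0,0,0]},{"xyz":[0,0,0],"rot":[0,0,0]}]' 160
python3 -m inch '[{"xyz":[0,0,-30],"rot":[0,0,0]},{"xyz":[0,0,-60],"rot":[0,0,0]},{"xyz":[0,0,-100],"rot":[0,0,0]},{"xyz":[0,0,-140],"rot":[0,0,0]},{"xyz":[0,0,-180],"rot":[0,0,0]},{"xyz":[0,0,-200],"rot":[0,0,0]},{"xyz":[0,0,-200],"rot":[0,0,0]},{"xyz":[0,0,-200],"rot":[0,0,0]}]'
python3 -m inch '[{"xyz":[40,7,0],"rot":[0,0,0]},{"xyz":[80,14,0],"rot":[0,0,0]},{"xyz":[120,21,0],"rot":[0,0,0]},{"xyz":[160,28,0],"rot":[0,0,0]},{"xyz":[195,36,0],"rot":[0,0,0]},{"xyz":[220,40,0],"rot":[0,0,0]},{"xyz":[232,42,0],"rot":[0,0,0]},{"xyz":[232,42,0],"rot":[0,0,0]},{"xyz":[232,42,0],"rot":[0,0,0]},{"xyz":[232,42,0],"rot":[0,0,0]},{"xyz":[232,42,0],"rot":[0,0,0]},{"xyz":[232,42,0],"rot":[0,0,0]}]' 0
python3 -c "
from h import *;im=ctrl.get_image('side')[:,:,::-1];cv2.imwrite('pics/c1.png',cv2.resize(im[60:320,300:560],(520,520)))"
```

```text
t: 6.05
ee_pos: [611.6, -229.1, 90.6]
orientation: [2.22, 2.22, 0.001]
ft_force: [0.8, 0.1, 0.0]
width: 9.2
grasp_force: 30.5
t: 6.47
ee_pos: [611.0, -228.9, 89.9]
orientation: [2.221, 2.221, 0.0]
ft_force: [-0.2, 0.5, -0.1]
width: 32.8
grasp_force: 0.0
t: 7.13
ee_pos: [611.4, -229.0, 291.1]
orientation: [2.22, 2.22, 0.002]
ft_force: [-0.8, 0.2, -1.1]
width: 32.6
grasp_force: 0.0
t: 8.13
ee_pos: [652.8, 1.6, 289.6]
orientation: [2.224, 2.219, -0.0]
ft_force: [0.0, -0.3, -0.5]
width: 87.7
grasp_force: 0.0
```

View pics/c1.png

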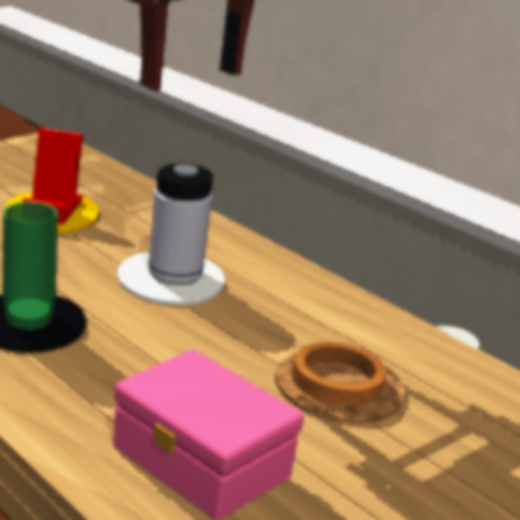

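The bangle lies flat on the cork coaster and the open fingers straddle the cup from above. Descend, grip, lift.

```bash
python3 -m inch '[{"xyz":[0,1,40],"rot":[0,0,0]},{"xyz":[0,1,80],"rot":[0,0,0]},{"xyz":[0,1,115],"rot":[0,0,0]},{"xyz":[0,1,140],"rot":[0,0,0]},{"xyz":[0,1,155],"rot":[0,0,0]},{"xyz":[0,1,155],"rot":[0,0,0]},{"xyz":[0,1,155],"rot":[0,0,0]},{"xyz":[0,1,155],"rot":[0,0,0]}]'
python3 -m inch '[{"xyz":[0,0,0],"rot":[0,0,0]},{"xyz":[0,0,0],"rot":[0,0,0]},{"xyz":[0,0,0],"rot":[0,0,0]},{"xyz":[0,0,0],"rot":[0,0,0]},{"xyz":[0,0,0],"rot":[0,0,0]},{"xyz":[0,0,0],"rot":[0,0,0]},{"xyz":[0,0,0],"rot":[0,0,0]}]' 255
python3 -m inch '[{"xyz":[0,0,-10],"rot":[0,0,0]},{"xyz":[0,0,-35],"rot":[0,0,0]},{"xyz":[0,0,-65],"rot":[0,0,0]},{"xyz":[0,0,-95],"rot":[0,0,0]},{"xyz":[0,0,-125],"rot":[0,0,0]},{"xyz":[0,0,-145],"rot":[0,0,0]},{"xyz":[0,0,-155],"rot":[0,0,0]},{"xyz":[0,0,-155],"rot":[0,0,0]},{"xyz":[0,0,-155],"rot":[0,0,0]}]'
python3 -c "
from h import *;print(state())"
```

```text
t: 8.85
ee_pos: [655.0, 2.7, 136.1]
orientation: [2.221, 2.22, 0.002]
ft_force: [0.2, 0.3, 0.1]
width: 87.7
grasp_force: 0.0
t: 9.43
ee_pos: [654.9, 3.2, 135.5]
orientation: [2.22, 2.221, 0.002]
ft_force: [1.9, -0.1, 3.8]
width: 58.0
grasp_force: 30.0
t: 10.18
ee_pos: [653.3, 3.2, 289.0]
orientation: [-2.221, -2.221, 0.001]
ft_force: [-1.4, -0.3, -2.7]
width: 57.6
grasp_force: 29.9
(10.1833, array([653.3,   3.2, 289. ]), array([[-0.   ,  1.   , -0.001],
       [ 1.   ,  0.   , -0.   ],
       [ 0.   , -0.001, -1.   ]]), 57.598408180881165, 29.938745542312972)
```

```bash
python3 -m inch '[{"xyz":[15,-12,0],"rot":[0,0,0]},{"xyz":[39,-32,0],"rot":[0,0,0]},{"xyz":[66,-54,0],"rot":[0,0,0]},{"xyz":[93,-77,0],"rot":[0,0,0]},{"xyz":[120,-99,0],"rot":[0,0,0]},{"xyz":[147,-121,0],"rot":[0,0,0]},{"xyz":[174,-144,0],"rot":[0,0,0]},{"xyz":[198,-163,0],"rot":[0,0,0]},{"xyz":[212,-175,0],"rot":[0,0,0]},{"xyz":[218,-180,0],"rot":[0,0,0]},{"xyz":[218,-180,0],"rot":[0,0,0]},{"xyz":[218,-180,0],"rot":[0,0,0]}]'
python3 -m inch '[{"xyz":[0,0,10],"rot":[0,0,0]},{"xyz":[0,0,35],"rot":[0,0,0]},{"xyz":[0,0,65],"rot":[0,0,0]},{"xyz":[0,0,95],"rot":[0,0,0]},{"xyz":[0,0,120],"rot":[0,0,0]},{"xyz":[0,0,138],"rot":[0,0,0]},{"xyz":[0,0,138],"rot":[0,0,0]},{"xyz":[0,0,138],"rot":[0,0,0]},{"xyz":[0,0,138],"rot":[0,0,0]},{"xyz":[0,0,138],"rot":[0,0,0]}]'
python3 - <<'E'
from h import *
print(state())
a=ctrl.get_image("side")[100:240,180:380];b=ctrl.get_image("top")[190:290,130:290]
cv2.imwrite("pics/c2.png",np.vstack([cv2.resize(a,(460,299)),cv2.resize(b,(460,288))])[:,:,::-1])
E
```

```text
t: 11.18
ee_pos: [473.8, 220.7, 288.6]
orientation: [-2.22, -2.222, 0.003]
ft_force: [0.1, 0.9, -1.8]
width: 57.9
grasp_force: 29.9
t: 12.02
ee_pos: [475.2, 221.2, 152.9]
orientation: [2.221, 2.22, 0.003]
ft_force: [-0.6, 0.1, -1.7]
width: 57.6
grasp_force: 29.9
(12.0167, array([475.2, 221.2, 152.9]), array([[ 0.001,  1.   ,  0.002],
       [ 1.   , -0.001,  0.001],
       [ 0.001,  0.002, -1.   ]]), 57.55973335501267, 29.939020109013654)
```

View pics/c2.png

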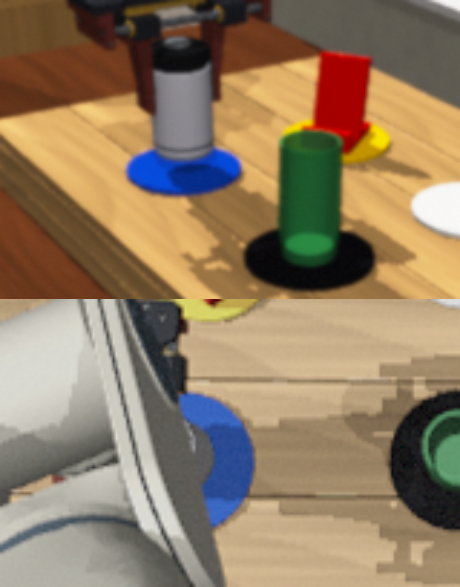

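The cup is upright, about 17 mm above the middle of the blue coaster. Lower it, release, then go to the phone stand.

```bash
python3 -m inch '[{"xyz":[0,0,8],"rot":[0,0,0]},{"xyz":[0,0,14],"rot":[0,0,0]},{"xyz":[0,0,17],"rot":[0,0,0]},{"xyz":[0,0,17],"rot":[0,0,0]},{"xyz":[0,0,17],"rot":[0,0,0]},{"xyz":[0,0,17],"rot":[0,0,0]}]'
python3 -m inch '[{"xyz":[0,0,0],"rot":[0,0,0]},{"xyz":[0,0,0],"rot":[0,0,0]},{"xyz":[0,0,0],"rot":[0,0,0]},{"xyz":[0,0,0],"rot":[0,0,0]},{"xyz":[0,0,0],"rot":[0,0,0]}]' 0
python3 -m inch '[{"xyz":[0,0,-15],"rot":[0,0,0]},{"xyz":[0,0,-45],"rot":[0,0,0]},{"xyz":[0,0,-80],"rot":[0,0,0]},{"xyz":[0,0,-120],"rot":[0,0,0]},{"xyz":[0,0,-155],"rot":[0,0,0]},{"xyz":[0,0,-155],"rot":[0,0,0]},{"xyz":[0,0,-155],"rot":[0,0,0]}]'
python3 -m inch '[{"xyz":[-3,30,0],"rot":[0,0,0.1]},{"xyz":[-6,60,0],"rot":[0,0,0.2]},{"xyz":[-8,90,0],"rot":[0,0,0.3]},{"xyz":[-10,120,0],"rot":[0,0,0.4]},{"xyz":[-12,145,0],"rot":[0,0,0.5]},{"xyz":[-13,163,0],"rot":[0,0,0.6]},{"xyz":[-14,173,0],"rot":[0,0,0.7]},{"xyz":[-14,173,0],"rot":[0,0,0.8]},{"xyz":[-14,173,0],"rot":[0,0,0.9]},{"xyz":[-14,173,0],"rot":[0,0,0.9]},{"xyz":[-14,173,0],"rot":[0,0,0.9]},{"xyz":[-14,173,0],"rot":[0,0,0.9]}]'
python3 -c "
from h import *;print(state())"
```

```text
t: 12.62
ee_pos: [474.5, 221.3, 134.8]
orientation: [2.221, 2.221, 0.001]
ft_force: [1.7, -1.4, 2.4]
width: 57.4
grasp_force: 30.0
t: 13.03
ee_pos: [473.7, 221.2, 134.5]
orientation: [-2.221, -2.221, 0.001]
ft_force: [1.2, -0.0, -1.0]
width: 86.0
grasp_force: 0.0
t: 13.62
ee_pos: [475.0, 221.7, 291.8]
orientation: [2.22, 2.22, 0.007]
ft_force: [-1.4, 0.1, -0.4]
width: 87.7
grasp_force: 0.0
t: 14.62
ee_pos: [646.4, 207.1, 288.4]
orientation: [-2.965, -1.038, 0.003]
ft_force: [-0.8, 0.2, -0.1]
width: 87.6
grasp_force: 0.0
(14.6167, array([646.4, 207.1, 288.4]), array([[ 0.781,  0.624, -0.002],
       [ 0.624, -0.781, -0.001],
       [-0.002, -0.001, -1.   ]]), 87.5737257749665, 0.0)
```

```bash
python3 -m inch '[{"xyz":[0,0,30],"rot":[0,0,0]},{"xyz":[0,0,65],"rot":[0,0,0]},{"xyz":[0,0,100],"rot":[0,0,0]},{"xyz":[0,0,135],"rot":[0,0,0]},{"xyz":[0,0,155],"rot":[0,0,0]},{"xyz":[0,0,166],"rot":[0,0,0]},{"xyz":[0,0,166],"rot":[0,0,0]},{"xyz":[0,0,166],"rot":[0,0,0]},{"xyz":[0,0,166],"rot":[0,0,0]}]'
python3 -m inch '[{"xyz":[0,0,0],"rot":[0,0,0]},{"xyz":[0,0,0],"rot":[0,0,0]},{"xyz":[0,0,0],"rot":[0,0,0]},{"xyz":[0,0,0],"rot":[0,0,0]},{"xyz":[0,0,0],"rot":[0,0,0]},{"xyz":[0,0,0],"rot":[0,0,0]},{"xyz":[0,0,0],"rot":[0,0,0]}]' 255
python3 -m inch '[{"xyz":[0,0,-10],"rot":[0,0,0]},{"xyz":[0,0,-30],"rot":[0,0,0]},{"xyz":[0,0,-60],"rot":[0,0,0]},{"xyz":[0,0,-60],"rot":[0,0,0]},{"xyz":[0,0,-60],"rot":[0,0,0]}]'
python3 - <<'E'
from h import *
print(state())
a=ctrl.get_image("side")[70:210,240:440]
cv2.imwrite("pics/d1.png",cv2.resize(a,(600,420))[:,:,::-1])
E
```

```text
t: 15.37
ee_pos: [648.2, 207.6, 125.6]
orientation: [2.966, 1.035, 0.005]
ft_force: [-0.1, -0.0, -0.6]
width: 87.6
grasp_force: 0.0
t: 15.95
ee_pos: [647.1, 207.2, 123.9]
orientation: [2.966, 1.034, 0.001]
ft_force: [-0.3, -1.1, 1.0]
width: 52.4
grasp_force: 30.0
t: 16.37
ee_pos: [648.1, 207.6, 185.9]
orientation: [2.966, 1.034, 0.006]
ft_force: [0.5, 0.1, -0.2]
width: 52.0
grasp_force: 30.0
(16.3667, array([648.1, 207.6, 185.9]), array([[ 0.783,  0.622,  0.004],
       [ 0.622, -0.783,  0.001],
       [ 0.004,  0.001, -1.   ]]), 51.958243339887595, 29.991685152053833)
```

View pics/d1.png

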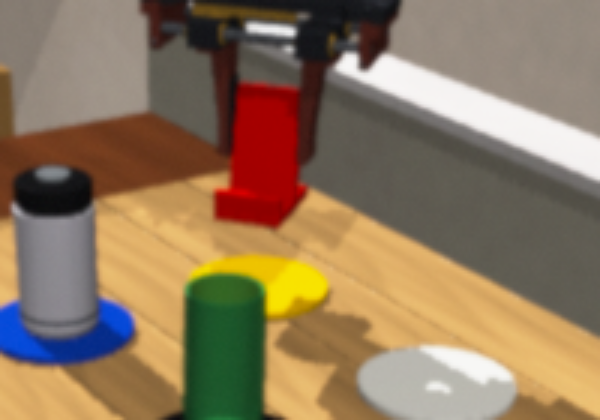

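The stand is held upright and square (centre about (330,125) full scale), and the cup stands on blue. Carry the stand to white.

```bash
python3 -m inch '[{"xyz":[-8,12,0],"rot":[0,0,0]},{"xyz":[-22,32,0],"rot":[0,0,0]},{"xyz":[-38,56,0],"rot":[0,0,0]},{"xyz":[-54,80,0],"rot":[0,0,0]},{"xyz":[-70,104,0],"rot":[0,0,0]},{"xyz":[-86,128,0],"rot":[0,0,0]},{"xyz":[-99,146,0],"rot":[0,0,0]},{"xyz":[-106,156,0],"rot":[0,0,0]},{"xyz":[-109,161,0],"rot":[0,0,0]},{"xyz":[-109,161,0],"rot":[0,0,0]},{"xyz":[-109,161,0],"rot":[0,0,0]},{"xyz":[-109,161,0],"rot":[0,0,0]}]'
python3 -m inch '[{"xyz":[0,0,12],"rot":[0,0,0]},{"xyz":[0,0,30],"rot":[0,0,0]},{"xyz":[0,0,45],"rot":[0,0,0]},{"xyz":[0,0,55],"rot":[0,0,0]},{"xyz":[0,0,60],"rot":[0,0,0]},{"xyz":[0,0,60],"rot":[0,0,0]},{"xyz":[0,0,60],"rot":[0,0,0]},{"xyz":[0,0,60],"rot":[0,0,0]}]'
python3 -m inch '[{"xyz":[0,0,0],"rot":[0,0,0]},{"xyz":[0,0,0],"rot":[0,0,0]},{"xyz":[0,0,0],"rot":[0,0,0]},{"xyz":[0,0,0],"rot":[0,0,0]},{"xyz":[0,0,0],"rot":[0,0,0]}]' 0
python3 -m inch '[{"xyz":[0,0,-15],"rot":[0,0,0]},{"xyz":[0,0,-45],"rot":[0,0,0]},{"xyz":[0,0,-80],"rot":[0,0,0]},{"xyz":[0,0,-120],"rot":[0,0,0]},{"xyz":[0,0,-155],"rot":[0,0,0]},{"xyz":[0,0,-166],"rot":[0,0,0]},{"xyz":[0,0,-166],"rot":[0,0,0]},{"xyz":[0,0,-166],"rot":[0,0,0]}]'
python3 -c "
from h import *;print(state())"
```

```text
t: 17.42
ee_pos: [661.5, 14.4, 183.4]
orientation: [-2.966, -1.035, 0.001]
ft_force: [0.3, -0.6, -1.4]
width: 51.9
grasp_force: 30.0
t: 18.08
ee_pos: [661.7, 13.9, 123.7]
orientation: [-2.966, -1.035, -0.0]
ft_force: [0.6, 0.3, 0.4]
width: 52.0
grasp_force: 30.0
t: 18.5
ee_pos: [661.8, 13.3, 123.7]
orientation: [2.966, 1.034, 0.0]
ft_force: [0.7, 0.7, 0.5]
width: 81.9
grasp_force: 0.0
t: 19.17
ee_pos: [661.4, 13.3, 289.3]
orientation: [2.966, 1.034, 0.0]
ft_force: [0.8, -0.5, 0.0]
width: 88.0
grasp_force: 0.0
(19.1667, array([661.4,  13.3, 289.3]), array([[ 0.783,  0.622,  0.   ],
       [ 0.622, -0.783, -0.   ],
       [ 0.   ,  0.   , -1.   ]]), 87.95556782761435, 0.0)
```

```bash
python3 -m inch '[{"xyz":[-20,-15,0],"rot":[0,0,-0.1]},{"xyz":[-45,-33,0],"rot":[0,0,-0.2]},{"xyz":[-70,-52,0],"rot":[0,0,-0.3]},{"xyz":[-95,-71,0],"rot":[0,0,-0.4]},{"xyz":[-120,-89,0],"rot":[0,0,-0.5]},{"xyz":[-137,-101,0],"rot":[0,0,-0.6]},{"xyz":[-147,-109,0],"rot":[0,0,-0.7]},{"xyz":[-147,-109,0],"rot":[0,0,-0.8]},{"xyz":[-147,-109,0],"rot":[0,0,-0.9]},{"xyz":[-147,-109,0],"rot":[0,0,-0.9]},{"xyz":[-147,-109,0],"rot":[0,0,-0.9]},{"xyz":[-147,-109,0],"rot":[0,0,-0.9]}]'
python3 -m inch '[{"xyz":[0,0,15],"rot":[0,0,0]},{"xyz":[0,0,30],"rot":[0,0,0]},{"xyz":[0,0,40],"rot":[0,0,0]},{"xyz":[0,0,40],"rot":[0,0,0]},{"xyz":[0,0,40],"rot":[0,0,0]}]'
python3 - <<'E'
from h import *
print(state())
a=ctrl.get_image("side")[90:240,230:430]
cv2.imwrite("pics/e1.png",cv2.resize(a,(600,450))[:,:,::-1])
E
```

```text
t: 20.17
ee_pos: [478.2, 7.3, 288.3]
orientation: [-2.223, -2.217, 0.003]
ft_force: [0.1, 0.6, 0.6]
width: 87.8
grasp_force: 0.0
t: 20.58
ee_pos: [478.4, 7.3, 249.1]
orientation: [-2.221, -2.22, 0.002]
ft_force: [0.3, -0.5, 0.1]
width: 88.0
grasp_force: 0.0
(20.5833, array([478.4,   7.3, 249.1]), array([[ 0.001,  1.   , -0.002],
       [ 1.   , -0.001,  0.   ],
       [ 0.   , -0.002, -1.   ]]), 88.01333933025862, 0.0)
```

View pics/e1.png

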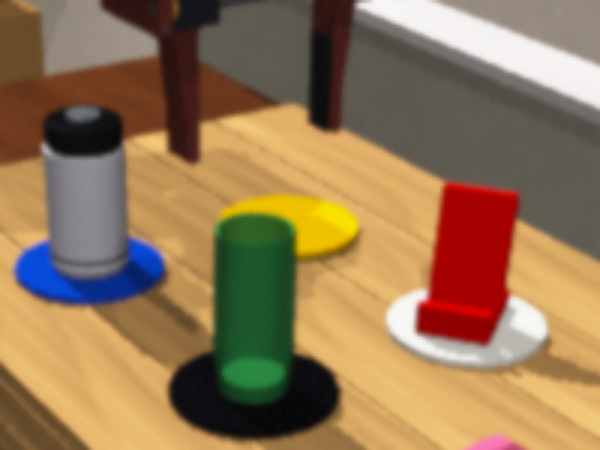

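The fingers straddle the vase centrally, and the cup on blue and stand on white are upright. Descend and grip the vase.

```bash
python3 -m inch '[{"xyz":[0,0,20],"rot":[0,0,0]},{"xyz":[0,0,50],"rot":[0,0,0]},{"xyz":[0,0,80],"rot":[0,0,0]},{"xyz":[0,0,105],"rot":[0,0,0]},{"xyz":[0,0,116],"rot":[0,0,0]},{"xyz":[0,0,116],"rot":[0,0,0]},{"xyz":[0,0,116],"rot":[0,0,0]},{"xyz":[0,0,116],"rot":[0,0,0]}]'
python3 -m inch '[{"xyz":[0,0,0],"rot":[0,0,0]},{"xyz":[0,0,0],"rot":[0,0,0]},{"xyz":[0,0,0],"rot":[0,0,0]},{"xyz":[0,0,0],"rot":[0,0,0]},{"xyz":[0,0,0],"rot":[0,0,0]},{"xyz":[0,0,0],"rot":[0,0,0]},{"xyz":[0,0,0],"rot":[0,0,0]},{"xyz":[0,0,0],"rot":[0,0,0]}]' 255
python3 -m inch '[{"xyz":[0,0,-3],"rot":[0,0,0]},{"xyz":[0,0,-7],"rot":[0,0,0]},{"xyz":[0,0,-10],"rot":[0,0,0]},{"xyz":[0,0,-10],"rot":[0,0,0]},{"xyz":[0,0,-10],"rot":[0,0,0]}]'
```

```text
t: 21.3
ee_pos: [479.9, 7.3, 134.9]
orientation: [2.221, 2.22, 0.002]
ft_force: [-0.3, -0.4, -0.7]
width: 87.7
grasp_force: 0.0
t: 21.97
ee_pos: [478.6, 7.3, 133.8]
orientation: [-2.221, -2.221, 0.0]
ft_force: [-1.2, 0.3, 3.1]
width: 51.6
grasp_force: 29.9
t: 22.38
ee_pos: [479.0, 7.3, 143.9]
orientation: [2.221, 2.221, 0.001]
ft_force: [0.2, -0.2, -1.5]
width: 51.1
grasp_force: 29.9
```

```bash
python3 -m inch '[{"xyz":[0,0,-10],"rot":[0,0,0]},{"xyz":[0,0,-28],"rot":[0,0,0]},{"xyz":[0,0,-48],"rot":[0,0,0]},{"xyz":[0,0,-68],"rot":[0,0,0]},{"xyz":[0,0,-88],"rot":[0,0,0]},{"xyz":[0,0,-104],"rot":[0,0,0]},{"xyz":[0,0,-110],"rot":[0,0,0]},{"xyz":[0,0,-110],"rot":[0,0,0]},{"xyz":[0,0,-110],"rot":[0,0,0]}]'
python3 -m inch '[{"xyz":[8,6,0],"rot":[0,0,0]},{"xyz":[24,19,0],"rot":[0,0,0]},{"xyz":[45,36,0],"rot":[0,0,0]},{"xyz":[68,55,0],"rot":[0,0,0]},{"xyz":[91,74,0],"rot":[0,0,0]},{"xyz":[114,93,0],"rot":[0,0,0]},{"xyz":[137,111,0],"rot":[0,0,0]},{"xyz":[160,130,0],"rot":[0,0,0]},{"xyz":[178,145,0],"rot":[0,0,0]},{"xyz":[191,155,0],"rot":[0,0,0]},{"xyz":[198,161,0],"rot":[0,0,0]},{"xyz":[198,161,0],"rot":[0,0,0]}]'
python3 -m inch '[{"xyz":[0,0,0],"rot":[0,0,0]},{"xyz":[0,0,0],"rot":[0,0,0]},{"xyz":[0,0,8],"rot":[0,0,0]},{"xyz":[0,0,24],"rot":[0,0,0]},{"xyz":[0,0,44],"rot":[0,0,0]},{"xyz":[0,0,64],"rot":[0,0,0]},{"xyz":[0,0,84],"rot":[0,0,0]},{"xyz":[0,0,97],"rot":[0,0,0]},{"xyz":[0,0,105],"rot":[0,0,0]},{"xyz":[0,0,105],"rot":[0,0,0]},{"xyz":[0,0,105],"rot":[0,0,0]}]'
python3 - <<'E'
from h import *
print(state())
a=ctrl.get_image("side")[70:220,230:430]
cv2.imwrite("pics/e2.png",cv2.resize(a,(600,450))[:,:,::-1])
E
```

```text
t: 23.13
ee_pos: [478.5, 7.3, 253.5]
orientation: [-2.221, -2.221, 0.0]
ft_force: [-0.1, 0.8, -1.6]
width: 51.5
grasp_force: 29.9
t: 24.13
ee_pos: [640.1, 207.0, 251.8]
orientation: [-2.219, -2.222, 0.002]
ft_force: [-0.3, 0.4, -0.8]
width: 51.4
grasp_force: 29.9
t: 25.05
ee_pos: [639.9, 205.1, 148.9]
orientation: [2.222, 2.221, 0.0]
ft_force: [0.3, 0.3, -1.8]
width: 51.4
grasp_force: 29.9
(25.05, array([639.9, 205.1, 148.9]), array([[ 0.,  1.,  0.],
       [ 1., -0.,  0.],
       [ 0.,  0., -1.]]), 51.38133769633229, 29.87881642766297)
```

View pics/e2.png

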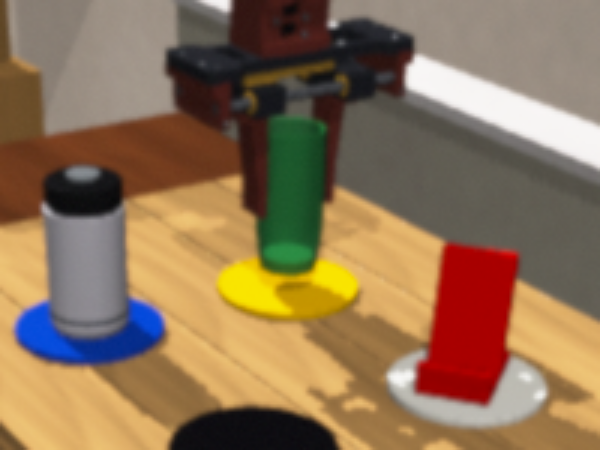

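The vase is slightly tilted in the pads (a few degrees) but its foot is over the middle of yellow. It will right itself on a gentle set-down, so I lower it slowly until contact.

```bash
python3 -m inch '[{"xyz":[0,0,4],"rot":[0,0,0]},{"xyz":[0,0,8],"rot":[0,0,0]},{"xyz":[0,0,11],"rot":[0,0,0]},{"xyz":[0,0,13],"rot":[0,0,0]},{"xyz":[0,0,14],"rot":[0,0,0]},{"xyz":[0,0,14],"rot":[0,0,0]},{"xyz":[0,0,14],"rot":[0,0,0]}]'
python3 -m inch '[{"xyz":[0,0,1],"rot":[0,0,0]},{"xyz":[0,0,1],"rot":[0,0,0]},{"xyz":[0,0,1.5],"rot":[0,0,0]},{"xyz":[0,0,1.5],"rot":[0,0,0]},{"xyz":[0,0,1.5],"rot":[0,0,0]}]'
python3 -c "
from h import *;print(state());im=ctrl.get_image('side')[70:220,230:430];cv2.imwrite('pics/e3.png',cv2.resize(im,(600,450))[:,:,::-1])"
```

```text
t: 25.68
ee_pos: [639.8, 205.3, 134.6]
orientation: [-2.221, -2.221, 0.0]
ft_force: [1.3, -0.4, -2.0]
width: 51.6
grasp_force: 29.9
t: 26.1
ee_pos: [640.0, 205.4, 133.8]
orientation: [2.221, 2.221, 0.001]
ft_force: [-0.9, -0.2, 4.9]
width: 51.5
grasp_force: 29.9
(26.1, array([640. , 205.4, 133.8]), array([[-0.   ,  1.   ,  0.001],
       [ 1.   ,  0.   ,  0.   ],
       [ 0.   ,  0.001, -1.   ]]), 51.459271500196415, 29.911624900996685)
```

View pics/e3.png

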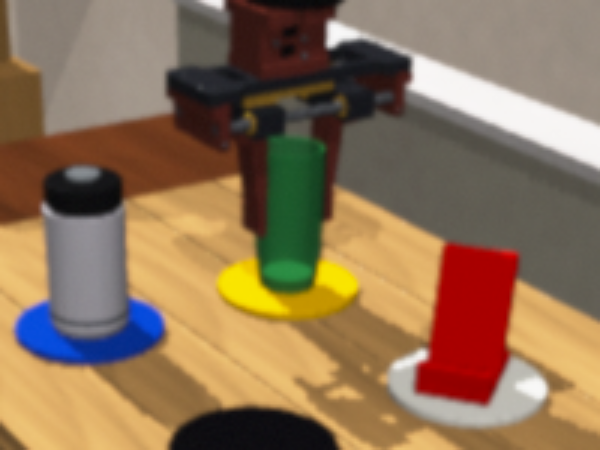

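The vase is in contact (about 5 N up), nearly upright and central. Open the fingers and retreat.

```bash
python3 -m inch '[{"xyz":[0,0,0],"rot":[0,0,0]},{"xyz":[0,0,0],"rot":[0,0,0]},{"xyz":[0,0,0],"rot":[0,0,0]},{"xyz":[0,0,0],"rot":[0,0,0]},{"xyz":[0,0,0],"rot":[0,0,0]},{"xyz":[0,0,0],"rot":[0,0,0]}]' 0
python3 -m inch '[{"xyz":[0,0,-15],"rot":[0,0,0]},{"xyz":[0,0,-45],"rot":[0,0,0]},{"xyz":[0,0,-80],"rot":[0,0,0]},{"xyz":[0,0,-120],"rot":[0,0,0]},{"xyz":[0,0,-156],"rot":[0,0,0]},{"xyz":[0,0,-156],"rot":[0,0,0]},{"xyz":[0,0,-156],"rot":[0,0,0]}]'
python3 -m inch '[{"xyz":[-40,-40,0],"rot":[0,0,0]},{"xyz":[-60,-80,0],"rot":[0,0,0]},{"xyz":[-90,-120,0],"rot":[0,0,0]},{"xyz":[-115,-150,0],"rot":[0,0,0]},{"xyz":[-115,-180,0],"rot":[0,0,0]},{"xyz":[-115,-180,0],"rot":[0,0,0]},{"xyz":[-115,-180,0],"rot":[0,0,0]}]' 125
python3 - <<'E'
from h import *
print(state())
im=ctrl.get_image("top")[:,:,::-1].copy();cv2.imwrite("pics/top1.png",im);s=ctrl.get_image("side")[:,:,::-1]
cv2.imwrite("pics/f1.png",np.vstack([im[100:310,90:490],s[100:320,200:600]]))
E
```

```text
t: 26.65
ee_pos: [639.7, 205.3, 133.0]
orientation: [-2.221, -2.221, 0.0]
ft_force: [0.3, 0.2, 0.5]
width: 86.9
grasp_force: 0.0
t: 27.23
ee_pos: [641.0, 205.7, 292.2]
orientation: [2.22, 2.22, 0.008]
ft_force: [0.4, -0.1, -1.2]
width: 87.8
grasp_force: 0.0
t: 27.82
ee_pos: [456.7, 89.4, 288.0]
orientation: [-2.221, -2.219, 0.004]
ft_force: [0.4, 1.2, -0.1]
width: 46.2
grasp_force: 0.0
(27.8167, array([456.7,  89.4, 288. ]), array([[ 0.001,  1.   , -0.003],
       [ 1.   , -0.001, -0.001],
       [-0.001, -0.003, -1.   ]]), 46.21323594687211, 0.0)
```

View pics/f1.png

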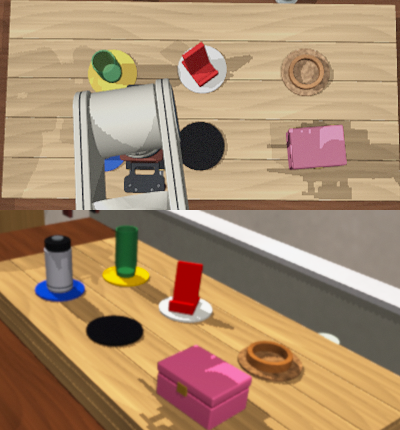

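All stand upright in both views: vase on yellow, stand on white, cup on blue, and the bangle on cork at top pixel (395,172). Now measure the bangle and check the placings.

Run:
```python
from h import *
im=cv2.imread("pics/top1.png");h=cv2.cvtColor(im,cv2.COLOR_BGR2HSV)
print(h[172,380],h[160,395],h[172,396],h[172,374])
def tryc(n,m,r,z):
    try:print(n,circ(m,r,z))
    except Exception as e:print(n,e)
tryc('black',rng(h,(0,0,0),(180,255,45)),(264,215,322,275),86)
tryc('yellow',rng(h,(22,110,90),(35,255,255)),(175,145,232,205),86)
tryc('white',rng(h,(0,0,150),(180,40,255)),(260,135,325,200),86)
tryc('bangle',rng(h,(5,135,60),(20,255,255)),(370,145,422,200),104)
v=rng(h,(60,80,40),(90,255,255));q=plane("top",contour(v,(172,135,225,190)),196);hull=cv2.convexHull(q.astype(np.float32))[:,0]
print('vase xmax,ymax',q.max(0)-25,q.min(0))
o=im[140:205,360:430];p=im[135:200,165:225]
cv2.imwrite("pics/g1.png",np.hstack([cv2.resize(o,(400,371),interpolation=2),cv2.resize(im[135:200,165:325],(400,371),interpolation=2)]))
```

```text
[ 13 125 174] [ 12 100 132] [ 14  95 171] [ 15 102 147]
black (478.4, 7.2, 53.4)
yellow (639.7, 205.5, 55.0)
white (652.2, 4.5, 55.4)
bangle (664.5, -244.9, 10.3)
vase xmax,ymax [634.74077669 202.34840021] [597.48782736 169.36852651]
```

View pics/g1.png

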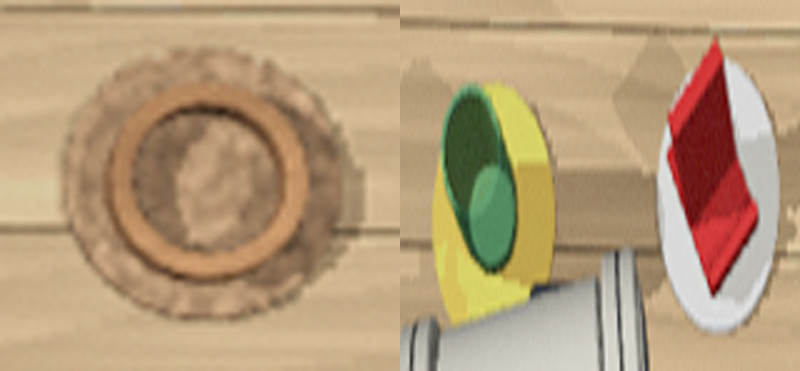

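```bash
python3 -m inch '[{"xyz":[-33,16,0],"rot":[0,0,0]},{"xyz":[-68,32,0],"rot":[0,0,0]},{"xyz":[-103,49,0],"rot":[0,0,0]},{"xyz":[-138,65,0],"rot":[0,0,0]},{"xyz":[-173,82,0],"rot":[0,0,0]},{"xyz":[-208,98,0],"rot":[0,0,0]},{"xyz":[-243,115,0],"rot":[0,0,0]},{"xyz":[-275,130,0],"rot":[0,0,0]},{"xyz":[-302,143,0],"rot":[0,0,0]},{"xyz":[-318,151,0],"rot":[0,0,0]},{"xyz":[-318,151,0],"rot":[0,0,0]},{"xyz":[-318,151,0],"rot":[0,0,0]}]'
python3 -m inch '[{"xyz":[0,0,0],"rot":[0,0,0]},{"xyz":[0,0,30],"rot":[0,0,0]},{"xyz":[0,0,65],"rot":[0,0,0]},{"xyz":[0,0,100],"rot":[0,0,0]},{"xyz":[0,0,130],"rot":[0,0,0]},{"xyz":[0,0,140],"rot":[0,0,0]},{"xyz":[0,0,140],"rot":[0,0,0]},{"xyz":[0,0,140],"rot":[0,0,0]},{"xyz":[0,0,140],"rot":[0,0,0]}]'
```

```text
t: 28.92
ee_pos: [611.9, -228.2, 287.5]
orientation: [-2.221, -2.219, 0.001]
ft_force: [-0.4, 0.2, 0.7]
width: 44.9
grasp_force: 0.0
t: 29.67
ee_pos: [612.3, -227.8, 151.5]
orientation: [2.219, 2.22, 0.002]
ft_force: [1.2, -0.5, -0.4]
width: 44.7
grasp_force: 0.0
```

```bash
python3 -m inch '[{"xyz":[0,0,30],"rot":[0,0,0]},{"xyz":[0,0,50],"rot":[0,0,0]},{"xyz":[0,0,60],"rot":[0,0,0]},{"xyz":[0,0,60],"rot":[0,0,0]},{"xyz":[0,0,60],"rot":[0,0,0]}]'
python3 -m inch '[{"xyz":[0,0,0],"rot":[0,0,0]},{"xyz":[0,0,0],"rot":[0,0,0]},{"xyz":[0,0,0],"rot":[0,0,0]},{"xyz":[0,0,0],"rot":[0,0,0]},{"xyz":[0,0,0],"rot":[0,0,0]},{"xyz":[0,0,0],"rot":[0,0,0]}]' 255
python3 -m inch '[{"xyz":[0,0,-20],"rot":[0,0,0]},{"xyz":[0,0,-60],"rot":[0,0,0]},{"xyz":[0,0,-100],"rot":[0,0,0]},{"xyz":[0,0,-130],"rot":[0,0,0]},{"xyz":[0,0,-150],"rot":[0,0,0]},{"xyz":[0,0,-150],"rot":[0,0,0]},{"xyz":[0,0,-150],"rot":[0,0,0]},{"xyz":[0,0,-150],"rot":[0,0,0]}]'
```

```text
t: 30.08
ee_pos: [611.5, -227.9, 90.4]
orientation: [2.221, 2.221, 0.001]
ft_force: [0.2, -0.5, -0.3]
width: 44.3
grasp_force: 0.0
t: 30.58
ee_pos: [610.9, -227.8, 89.5]
orientation: [2.221, 2.221, 0.0]
ft_force: [0.6, -0.7, 2.6]
width: 8.9
grasp_force: 29.9
t: 31.25
ee_pos: [609.9, -227.4, 237.7]
orientation: [-2.22, -2.22, 0.001]
ft_force: [-0.3, -0.1, -1.4]
width: 9.0
grasp_force: 29.7
```

```bash
python3 -m inch '[{"xyz":[14,-10,0],"rot":[0,0,0]},{"xyz":[42,-30,0],"rot":[0,0,0]},{"xyz":[70,-50,0],"rot":[0,0,0]},{"xyz":[98,-70,0],"rot":[0,0,0]},{"xyz":[126,-90,0],"rot":[0,0,0]},{"xyz":[154,-109,0],"rot":[0,0,0]},{"xyz":[182,-129,0],"rot":[0,0,0]},{"xyz":[208,-148,0],"rot":[0,0,0]},{"xyz":[227,-161,0],"rot":[0,0,0]},{"xyz":[235,-167,0],"rot":[0,0,0]},{"xyz":[235,-167,0],"rot":[0,0,0]},{"xyz":[235,-167,0],"rot":[0,0,0]}]'
python3 -m inch '[{"xyz":[0,0,0],"rot":[0,0,0]},{"xyz":[0,0,30],"rot":[0,0,0]},{"xyz":[0,0,65],"rot":[0,0,0]},{"xyz":[0,0,100],"rot":[0,0,0]},{"xyz":[0,0,125],"rot":[0,0,0]},{"xyz":[0,0,140],"rot":[0,0,0]},{"xyz":[0,0,149],"rot":[0,0,0]},{"xyz":[0,0,149],"rot":[0,0,0]},{"xyz":[0,0,149],"rot":[0,0,0]},{"xyz":[0,0,149],"rot":[0,0,0]}]'
python3 -m inch '[{"xyz":[0,0,0],"rot":[0,0,0]},{"xyz":[0,0,0],"rot":[0,0,0]},{"xyz":[0,0,0],"rot":[0,0,0]},{"xyz":[0,0,0],"rot":[0,0,0]},{"xyz":[0,0,0],"rot":[0,0,0]}]' 160
python3 -m inch '[{"xyz":[0,0,-30],"rot":[0,0,0]},{"xyz":[0,0,-60],"rot":[0,0,0]},{"xyz":[0,0,-100],"rot":[0,0,0]},{"xyz":[0,0,-140],"rot":[0,0,0]},{"xyz":[0,0,-180],"rot":[0,0,0]},{"xyz":[0,0,-210],"rot":[0,0,0]},{"xyz":[0,0,-210],"rot":[0,0,0]},{"xyz":[0,0,-210],"rot":[0,0,0]}]'
python3 -m inch '[{"xyz":[-40,0,0],"rot":[0,0,0]},{"xyz":[-80,0,0],"rot":[0,0,0]},{"xyz":[-120,0,0],"rot":[0,0,0]},{"xyz":[-160,0,0],"rot":[0,0,0]},{"xyz":[-200,0,0],"rot":[0,0,0]},{"xyz":[-240,0,0],"rot":[0,0,0]},{"xyz":[-280,0,0],"rot":[0,0,0]},{"xyz":[-320,0,0],"rot":[0,0,0]},{"xyz":[-350,0,0],"rot":[0,0,0]},{"xyz":[-350,0,0],"rot":[0,0,0]},{"xyz":[-350,0,0],"rot":[0,0,0]},{"xyz":[-350,0,0],"rot":[0,0,0]}]'
python3 - <<'E'
from h import *
im=ctrl.get_image("top")[:,:,::-1].copy();cv2.imwrite("pics/top2.png",im);s=ctrl.get_image("side")[:,:,::-1]
cv2.imwrite("pics/h1.png",np.vstack([cv2.resize(im[130:285,150:330],(420,360)),cv2.resize(s[100:260,210:440],(420,240))]))
h=cv2.cvtColor(im,cv2.COLOR_BGR2HSV)
def tryc(n,m,r,z):
    try:print(n,circ(m,r,z))
    except Exception as e:print(n,e)
tryc('black',rng(h,(0,0,0),(180,255,45)),(264,215,322,275),86)
tryc('bangle',rng(h,(5,90,70),(20,255,255)),(272,227,308,263),104)
tryc('blue',rng(h,(105,150,60),(125,255,255)),(160,215,230,280),86)
tryc('lid',rng(h,(0,0,0),(180,255,60)),(165,215,222,260),198)
tryc('yellow',rng(h,(22,110,90),(35,255,255)),(175,145,232,205),86)
v=rng(h,(60,80,40),(90,255,255));q=plane("top",contour(v,(172,135,225,190)),196)
print('vase',q.max(0)-25);print(state()[:2])
E
```

```text
t: 32.25
ee_pos: [443.8, 7.2, 238.5]
orientation: [-2.22, -2.222, 0.001]
ft_force: [-0.7, -0.8, -0.1]
width: 9.0
grasp_force: 29.7
t: 33.08
ee_pos: [444.7, 6.8, 90.5]
orientation: [2.222, 2.22, 0.001]
ft_force: [-0.6, 0.8, -0.4]
width: 8.7
grasp_force: 31.2
t: 33.5
ee_pos: [443.9, 7.3, 90.5]
orientation: [2.221, 2.221, 0.001]
ft_force: [0.4, 0.1, 0.2]
width: 32.5
grasp_force: 0.0
t: 34.17
ee_pos: [444.6, 7.3, 301.9]
orientation: [2.219, 2.219, 0.005]
ft_force: [-0.8, 0.0, -1.0]
width: 32.9
grasp_force: 0.0
t: 35.17
ee_pos: [442.9, -341.5, 298.3]
orientation: [-2.219, -2.219, 0.0]
ft_force: [0.3, 1.2, 0.8]
width: 32.7
grasp_force: 0.0
black (478.6, 7.7, 53.4)
bangle (478.3, 8.2, 39.8)
blue (474.0, 220.7, 53.8)
lid (473.8, 218.6, 27.4)
yellow (639.5, 205.4, 55.0)
vase [634.76403264 202.34840021]
(35.2667, array([ 443.5, -341.1,  299.3]))
```

View pics/h1.png

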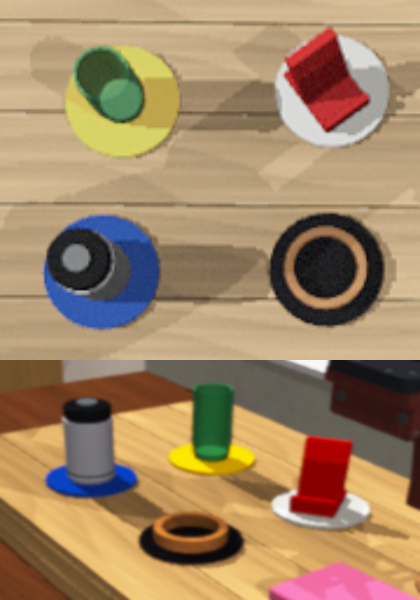

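Everything is upright and in place. The bangle is within 1 mm of black, the cup about 2 mm from blue, and the vase about 6 mm from yellow by its rim, with its foot centred. The stand is within about 5 mm of white. The arm is clear, so I'm handing in.

```bash
python3 -c "
from workcell import ctrl;print(ctrl.close_job())"
```

```text
the job is handed in; nothing more can be done
None
```

I handed the job in at about 35 s: cup on blue, vase on yellow, phone stand on white and bangle on black, each upright and within about 6 mm of its coaster's centre by my camera estimates, with the box not touched; no verdict was returned.

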